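# Sweep the nut shells off the board

### The arm

A 6-joint arm with a two-finger parallel gripper is mounted at the origin on the work surface. World frame = base frame: x ahead of the robot, y to its left, z up, the work surface at z = 0. Lengths are in mm, angles in rad, forces in N, time in s.
With the tool pointing down it reaches from about 200 to 875 mm from the base axis. Payload 3.4 kg.
Tool frame: the origin (TCP) lies between the finger pads; the fingertips stand 25 mm ahead of it and the grasp point (between the pads) lies 6 mm ahead of it; z points along the fingers, y is the line along which they close (so a half turn about z gives the same grasp; the last joint's range is limited). The gripper opens to 94 mm and grips with 3 to 60 N. Pads are 16 mm wide; open, the fingers measure 119 mm over their backs; the gripper's body (75 mm by 177 mm) begins 78 mm behind the grasp point.
Start: joints at [1.067, 0.276, 1.505, -0, 1.361, -0.121], TCP at [214.793, 533.411, 230.493] pointing down, gripper open.
Joint ranges: [-2.89, 2.89], [-0.75, 2.08], [0.22, 2.7], [-1.18, 4.32], [0.11, 2.71], [-2.7, 2.7]. Speed limits (rad/s): [2.57, 2.57, 3.14, 3.14, 3.14, 3.14].

### API

Orientations are given as a unit quaternion [w, x, y, z].
In Python, from plant import arm, get_image gives the robot as it stands.
- The arm moves only by the tool move_arm, never from a script. Its argument "plan" is one flat list of numbers, 6 for each row, row after row: the shift along the tool's x, y, z scaled (see below), then the turn, a rotation vector about the tool's x, y, z scaled (see below). A call has 1 to 12 rows; each row shifts and turns the commanded pose from where the row before left it, along the tool's axes as they then stand; what a row does not reach is not made up. The controller multiplies each number of a shift by 4 cm and each number of a turn by 0.1 rad. A row lasts 1/12 s, in which the tool goes at most 41.7 mm and 7.16 degrees, less where a joint would pass 70% of its speed; a pose out of reach is approached as far as the arm can. A call with a number of a shift or a turn outside -1 to 1 is refused whole. A call with a gripper value outside its range is refused whole. "grip" is the opening, from 0 (shut) to 1 (fully open), set as the call begins (left out, the last holds). The fingers move at their own pace and stop on an object; "squeeze" is the grip in N (left out, the last holds). Time passes only in rows, so rows that do not move let the fingers close. It gives the time, the measured TCP pose, the force, the opening and the grip force at its end, in the units of the state.
- arm.get_state(): the state, without advancing time (a new reading comes with each control period).
- get_image(name): name is "side" or "top"; returns a dict with "image" (420x560x3 uint8, blue, green, red), "intrinsics" (3x3 intrinsics, pixels), "extrinsics" (4x4, takes a point from camera to world coordinates). Camera axes: x right, y down, z forward; pixel columns grow to the right and rows downward; lengths in mm; the calibration is good to about 2 mm. A picture is of the moment at which its call begins. There is no depth.
- arm.sign_off(): hands the job in; it is judged then, once.
The state is a dict: "clock": time; "joints": joint angles; "joint_vel": joint speeds; "effort": joint torques, N m; "eef_pos": TCP position; "tcp_rot": TCP orientation; "force": force on the tool from outside, world axes, zero at the start; "torque": the same for the moment, N m; "gripper_width": finger opening in mm; "grip_force": force on a finger pad.
Only numpy, scipy, OpenCV 4.12 (cv2) and the standard library are available. Lean on these libraries where they do the work, as an engineer would, in place of code of your own. Each camera call takes 0.05 s, during which the arm holds its last target. There are 200 camera calls.

### The job

Clear the three empty walnut half-shells off the wooden board: sweep each one along the board with the fingers and over the edge, so that it drops into the low steel tray standing against the board's side. Do not pick the shells up, and leave the white lidded snack cup on the board and the red timer where they stand.

Things in the scene. Friction and masses are not known exactly. Their poses are not given: they have to be found in the camera images.
- board: light wooden board, 280 mm along its x, 320 mm along its y, 30 mm thick, flat on the counter; it does not slide. Origin at the centre of its underside, z up, so its top is 30 mm above the origin; its edges towards +y and -y are 160 mm from the origin.
- tray: low open steel scrap tray, 280 mm along its x, 130 mm along its y, walls 22 mm high and 4 mm thick, floor about 4 mm thick; it does not slide. It stands parallel to the board against either the board's +y or its -y edge (2 mm gap), level with it end to end, its rim 8 mm below the board's top. Origin at the centre of its underside, axes as the board's.
- shell1: an empty half walnut shell, dark brown, a dome 32 mm across and 15 mm high (its side is upright for the lowest 7 mm or so), about 15 g, lying flat side down on the board and sliding freely; one of three alike. Origin at the centre of its flat underside, z up.
- shell2: an empty half walnut shell, dark brown, a dome 32 mm across and 15 mm high (its side is upright for the lowest 7 mm or so), about 15 g, lying flat side down on the board and sliding freely; one of three alike. Origin at the centre of its flat underside, z up.
- shell3: an empty half walnut shell, dark brown, a dome 32 mm across and 15 mm high (its side is upright for the lowest 7 mm or so), about 15 g, lying flat side down on the board and sliding freely; one of three alike. Origin at the centre of its flat underside, z up.
- snack_cup: white plastic snack cup with its lid on, round, 61 mm across, 51 mm high, about 150 g, loose, standing on the board among the shells; not to be moved. Seen along the board's y direction, it and the shells stand in four separate lanes about 70 mm apart (centres at least 54 mm apart across the board's x). Origin at the centre of its underside.
- timer: red plastic kitchen timer with a turning knob, round, 68 mm across, 53 mm high, about 200 g, loose, standing on the counter beside the board, across from the tray, 67 mm from that edge to its centre; not to be moved. Origin at the centre of its underside. A fixed turntable with jars is far to the robot's right, clear of the work.

How it is judged (in metres and radians):
At the end, for the whole second after the job is handed in: All three shells lie inside the tray (origin within 138 mm along x and 63 mm along y of the tray's centre and less than 26 mm above its underside), not moving faster than 0.1 m/s; the snack cup and the timer stand upright (within 0.15 rad), within 15 mm of where they began (x of shell1 in the frame of tray between -0.138 and 0.138 m and y of shell1 in the frame of tray between -0.063 and 0.063 m and z of each of shell1, shell2, shell3 in the frame of tray below 0.026 m and linear speed of each of shell1, shell2, shell3 below 0.1 m/s and x of shell2 in the frame of tray between -0.138 and 0.138 m and y of shell2 in the frame of tray between -0.063 and 0.063 m and x of shell3 in the frame of tray between -0.138 and 0.138 m and y of shell3 in the frame of tray between -0.063 and 0.063 m and distance of each of snack_cup, timer from where it was at the start of the episode below 0.015 m and angle between each of snack_cup, timer's own z axis and vertical below 0.15 rad); the robot touches nothing.
It fails at once if a shell is lifted (its underside more than 22 mm above the board's top) (height (world z) of any of shell1, shell2, shell3 above 0.052 m).
It fails at once if a shell is carried out over the tray instead of dropping over the edge (still above the height of the board's top within 28 mm of the tray's long centre line) ((height (world z) of shell1 above 0.034 m and y of shell1 in the frame of tray between -0.028 and 0.028 m) or (height (world z) of shell2 above 0.034 m and y of shell2 in the frame of tray between -0.028 and 0.028 m) or (height (world z) of shell3 above 0.034 m and y of shell3 in the frame of tray between -0.028 and 0.028 m)).
It fails at once if the snack cup or the timer is pushed more than 15 mm or tipped (distance of any of snack_cup, timer from where it was at the start of the episode above 0.015 m or angle between any of snack_cup, timer's own z axis and vertical above 0.3 rad).
It also fails if it takes over 58 s, if anything falls off the work surface, if the arm or the gripper's body presses on something with over 40 N, if the wrist force passes 120 N, or if a joint passes its speed limit or range.

## Working session

There is one attempt and no reset: what is moved stays moved. The work goes in short steps, Python scripts to look and compute and a tool call to move; the robot and the scene stay as the last step left them, time stands still between calls to the robot, and variables do not carry over. Pictures are saved under pics/ and viewed, at most 10 in all, crops included, and the job is handed in when it is done.

Besides the shell and the picture viewer there is one more tool, called as name(argument=value, ...), one argument or row to a line, values as JSON. move_arm: Moves the arm, as the interface text tells. Its arguments: {"type":"object","properties":{"plan":{"type":"array"},"grip":{"type":"number"},"squeeze":{"type":"number"}},"required":["plan"]}

```bash
mkdir -p pics
python3 - <<'E'
from plant import arm,get_image
import cv2,numpy as np
for n in("top","side"):
    d=get_image(n);cv2.imwrite(f"pics/{n}0.png",d["image"]);np.savez(f"{n}0.npz",**d)
    print(n,np.round(d["intrinsics"],1).tolist(),np.round(d["extrinsics"],3).tolist())
s=arm.get_state();print(s["clock"],s["eef_pos"],s["tcp_rot"],s["gripper_width"])
E
```

```text
top [[486.2, 0.0, 279.6], [0.0, 486.2, 203.0], [0.0, 0.0, 1.0]] [[0.023, -0.993, 0.119, 466.617], [-0.999, -0.027, -0.035, 41.107], [0.038, -0.118, -0.992, 948.876], [0.0, 0.0, 0.0, 1.0]]
side [[403.9, 0.0, 276.3], [0.0, 403.9, 215.6], [0.0, 0.0, 1.0]] [[0.851, -0.345, 0.396, 242.793], [-0.525, -0.558, 0.642, -514.514], [-0.0, -0.755, -0.656, 610.995], [0.0, 0.0, 0.0, 1.0]]
0.1 [214.56250935 532.98893751 229.72998373] [-2.22115766e-04  1.90215457e-01  9.81742065e-01 -7.40699423e-04] 93.71321723645306
```

View pics/top0.png

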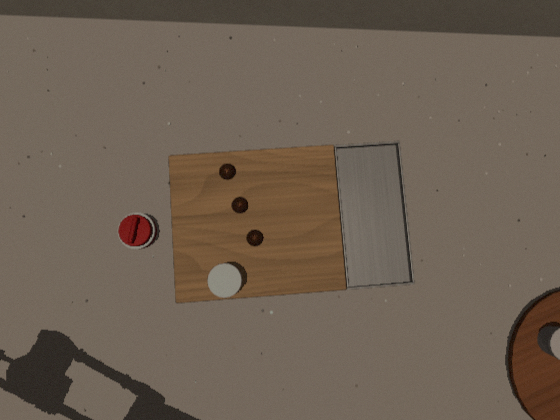

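View pics/side0.png

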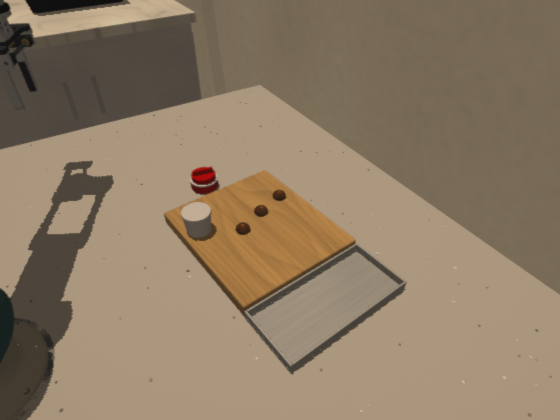

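The top view shows the board (corners about (169,155), (334,146), (346,290), (176,302)) and the tray to its right, towards world -y. The shells are at (227,171), (240,205) and (255,238), the cup at (225,280), and the timer at (136,231). The side view agrees: shells at (243,229), (261,211), (279,195) and cup at (198,220).

```bash
cat > h.py <<'E'
import cv2,numpy as np
def ray(d,p):
    K,T=d["intrinsics"],d["extrinsics"];v=T[:3,:3]@np.linalg.solve(K,[p[0],p[1],1.]);return T[:3,3],v/np.linalg.norm(v)
def onz(d,p,z):
    o,v=ray(d,p);return o+v*(z-o[2])/v[2]
def tri(a,p,b,q):
    o1,v1=ray(a,p);o2,v2=ray(b,q);s=np.linalg.lstsq(np.c_[v1,-v2],o2-o1,rcond=None)[0]
    A,B=o1+v1*s[0],o2+v2*s[1];return (A+B)/2,np.linalg.norm(A-B)
def blobs(m,lo=40,hi=5000):
    n,_,st,c=cv2.connectedComponentsWithStats(m.astype(np.uint8));return [(c[i].round(1),st[i].tolist()) for i in range(1,n) if lo<st[i,4]<hi]
def masks(img,roi):
    h=cv2.cvtColor(img,cv2.COLOR_BGR2HSV).astype(int);R=np.zeros(img.shape[:2],bool);x,y,X,Y=roi;R[y:Y,x:X]=1
    return dict(shell=R&(img.max(2)<75)&(h[...,1]>70),cup=R&(h[...,1]<60)&(h[...,2]>130),red=R&(h[...,1]>170)&((h[...,0]<6)|(h[...,0]>174))&(h[...,2]>90),wood=R&(h[...,1]>75)&(h[...,0]>8)&(h[...,0]<22)&(h[...,2]>60))
E
python3 - <<'E'
from h import *
t=dict(np.load("top0.npz"));s=dict(np.load("side0.npz"))
mt=masks(t["image"],(110,130,420,310));ms=masks(s["image"],(160,160,410,362))
for k in("shell","cup","red"):
    print(k,"T",blobs(mt[k]),"\n S",blobs(ms[k]))
for n,d,m in(("T",t,mt),("S",s,ms)):
    c=cv2.findContours(cv2.morphologyEx(m["wood"].astype(np.uint8),cv2.MORPH_OPEN,np.ones((5,5))),0,2)[0];c=max(c,key=cv2.contourArea);r=cv2.approxPolyDP(cv2.convexHull(c),9,True)[:,0]
    print(n,[(p.tolist(),onz(d,p,30).round(0).tolist()) for p in r])
E
```

```text
shell T [(array([227. , 171.2]), [219, 164, 17, 16, 209]), (array([239.5, 204.7]), [232, 197, 16, 16, 210]), (array([135.4, 229.9]), [131, 217, 9, 26, 75]), (array([148.1, 231.8]), [141, 217, 11, 28, 59]), (array([153.5, 232.3]), [146, 218, 12, 29, 62]), (array([254.4, 237.5]), [246, 230, 18, 16, 216]), (array([240.4, 272.5]), [227, 262, 20, 28, 148])] 
 S [(array([278.8, 196. ]), [273, 192, 13, 9, 79]), (array([260.5, 211.5]), [255, 207, 13, 10, 86]), (array([242.6, 229.5]), [236, 225, 14, 10, 95]), (array([238.8, 303.5]), [226, 292, 31, 24, 63])]
cup T [(array([223.8, 280.2]), [208, 264, 33, 33, 861])] 
 S [(array([195.5, 211.9]), [182, 203, 28, 18, 394])]
red T [(array([133.9, 229.9]), [119, 215, 31, 31, 647])] 
 S [(array([202.9, 174.2]), [192, 167, 23, 14, 198])]
T [([333, 145], [693.0, -92.0, 30.0]), ([345, 289], [418.0, -117.0, 30.0]), ([176, 302], [388.0, 196.0, 30.0]), ([169, 156], [662.0, 222.0, 30.0])]
S [([266, 170], [663.0, 217.0, 30.0]), ([355, 243], [685.0, -102.0, 30.0]), ([239, 310], [408.0, -123.0, 30.0]), ([164, 212], [388.0, 195.0, 30.0])]
```

Run:
```python
from h import *
t=dict(np.load("top0.npz"));s=dict(np.load("side0.npz"))
P=[("sA",(227,171.2),(278.8,196)),("sB",(239.5,204.7),(260.5,211.5)),("sC",(254.4,237.5),(242.6,229.5)),("cup",(223.8,280.2),(197,211.9)),("timer",(133.9,229.9),(202.9,174.2))]
a=.095;c=np.array([540,52]);ex=np.array([np.cos(a),np.sin(a)]);ey=np.array([-ex[1],ex[0]])
for n,p,q in P:
    X,g=tri(t,p,s,q);z={"cup":81,"timer":50}.get(n,37);Y=onz(t,p,z);d=Y[:2]-c
    print(n,"tri",X.round(1),"gap",g.round(1),"top@z",Y.round(1),"board xy",(d@ex).round(1),(d@ey).round(1))
```

```text
sA tri [635.4 111.2  29. ] gap 0.5 top@z [634.1 110.5  37. ] board xy 99.2 49.3
sB tri [571.4  85.3  29.1] gap 0.6 top@z [570.8  84.8  37. ] board xy 33.8 29.7
sC tri [510.1  55.2  28.3] gap 0.2 top@z [509.8  55.   37. ] board xy -29.7 5.9
cup tri [432.7 105.8  75. ] gap 3.1 top@z [431.5 105.9  81. ] board xy -102.9 64.0
timer tri [518.8 279.9  32.7] gap 0.2 top@z [517.7 275.4  50. ] board xy -1.0 224.5
```

Heights by triangulation: shells read about 8 mm low (the bright dome tops are missing from the mask) and the cup 75 vs 81 mm, with lanes and sizes as described. Board yaw is about 0.095 rad and the tray is on the -y side. I'll turn the tool so its y lies along board x, then push along tool -x with the fingers about 14 mm apart as a cradle.

move_arm(
  plan=[0,0,0,0,0,1,0,0,0,0,0,1,0,0,0,0,0,1,0,0,0,0,0,1,0,0,0,0,0,1,0,0,0,0,0,1,0,0,0,0,0,1,0,0,0,0,0,1,0,0,0,0,0,1,0,0,0,0,0,1,0,0,0,0,0,0.95,0,0,0,0,0,0],
  grip=0.15,
)

```text
clock: 1.1
eef_pos: [214.7, 533.2, 230.0]
tcp_rot: [0.0, 0.674, 0.739, -0.0]
force: [-0.4, 0.5, -0.2]
gripper_width: 17.3
grip_force: 0.0
```

move_arm(
  plan=[-0.7,0.63,0,0,0,0,-0.7,0.63,0,0,0,0,-0.7,0.63,0,0,0,0,-0.7,0.63,0,0,0,0,-0.7,0.63,0,0,0,0,-0.7,0.63,0,0,0,0,-0.7,0.63,0,0,0,0,-0.7,0.63,0,0,0,0,-0.7,0.63,0,0,0,0,-0.7,0.63,0,0,0,0,-0.7,0.63,0,0,0,0,0,0,0,0,0,0],
)

```text
clock: 2.1
eef_pos: [524.4, 247.7, 229.8]
tcp_rot: [0.002, 0.675, 0.738, -0.0]
force: [-0.3, 0.4, -0.3]
gripper_width: 14.2
grip_force: 0.0
```

```bash
cat > st.py <<'E'
from plant import arm
import numpy as np
from scipy.spatial.transform import Rotation as R
def st():
    s=arm.get_state();q=s["tcp_rot"];M=R.from_quat(np.roll(q,-1)).as_matrix()
    a=.095;d=np.array(s["eef_pos"][:2])-[540,52];ex=np.array([np.cos(a),np.sin(a)]);ey=np.array([-ex[1],ex[0]])
    print("t",round(s["clock"],2),"board",(d@ex).round(1),(d@ey).round(1),"z",round(s["eef_pos"][2],1),"yaw",np.arctan2(M[1,1],M[0,1]).round(3),"tz",M[:,2].round(3),"w",round(s["gripper_width"],1),"F",np.round(s["force"],1),"q",np.round(s["joints"],2))
if __name__=="__main__": st()
E
python3 st.py
```

```text
t 2.1 board 3.1 196.3 z 229.8 yaw 0.09 tz [ 0.003 -0.003 -1.   ] w 14.2 F [-0.3  0.4 -0.3] q [ 0.32  0.28  1.5  -0.    1.36  0.23]
```

move_arm(
  plan=[-0.63,0.6,0,0,0,0,-0.63,0.6,0,0,0,0,-0.63,0.6,0,0,0,0,-0.63,0.6,0,0,0,0,0,0,0.8,0,0,0,0,0,0.8,0,0,0,0,0,0.8,0,0,0,0,0,0.8,0,0,0,0,0,0.6,0,0,0,0,0,0,0,0,0],
)

```text
clock: 2.93
eef_pos: [619.8, 160.6, 72.6]
tcp_rot: [-0.004, 0.673, 0.74, -0.005]
force: [-1.3, -0.3, 0.1]
gripper_width: 14.0
grip_force: 0.0
```

```bash
python3 st.py
python3 - <<'E'
from plant import get_image
import cv2
a=get_image("side")["image"][150:360,150:420];b=get_image("top")["image"][130:310,110:420]
a=cv2.resize(a,None,fx=1.45,fy=1.45);b=cv2.resize(b,None,fx=1.25,fy=1.25)
h=max(a.shape[0],b.shape[0]);p=lambda i:cv2.copyMakeBorder(i,0,h-i.shape[0],0,0,0)
cv2.imwrite("pics/c1.png",cv2.hconcat([p(a),p(b)]))
E
```

```text
t 2.93 board 89.8 100.6 z 72.6 yaw 0.095 tz [-0.012 -0.002 -1.   ] w 14.0 F [-1.3 -0.3  0.1] q [0.14 0.49 1.57 0.   1.09 0.05]
```

View pics/c1.png

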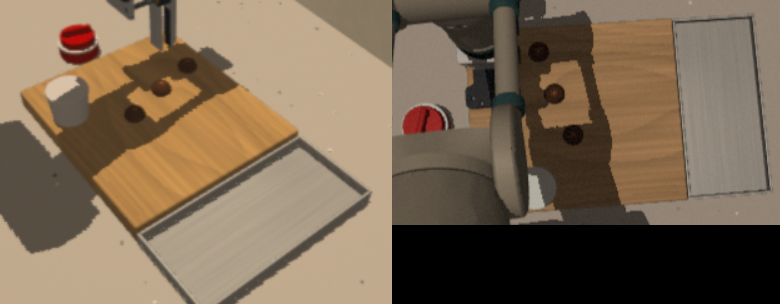

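The side view shows both fingers down on the far side of the board, about 40 mm behind the shell in the farthest lane (crop pixel 187,65). Nothing has been disturbed. I'll correct by +9 mm in x and lower to sweeping height.

move_arm(
  plan=[0,0.23,0,0,0,0,0,0,0.3,0,0,0,0,0,0,0,0,0],
)

```text
clock: 3.28
eef_pos: [634.4, 162.0, 66.5]
tcp_rot: [0.0, 0.673, 0.739, 0.0]
force: [-0.9, -0.3, 0.3]
gripper_width: 14.1
grip_force: 0.0
```

```bash
python3 st.py
```

```text
t 3.28 board 104.4 100.6 z 66.5 yaw 0.093 tz [ 0.001  0.    -1.   ] w 14.1 F [-0.9 -0.3  0.3] q [0.14 0.51 1.55 0.   1.07 0.05]
```

move_arm(
  plan=[0,-0.13,0.2,0,0,0,0,0,0,0,0,0,-0.3,0,0,0,0,0,-0.3,0,0,0,0,0,-0.3,0,0,0,0,0,-0.3,0,0,0,0,0,-0.3,0,0,0,0,0,-0.3,0,0,0,0,0,-0.3,0,0,0,0,0,-0.3,0,0,0,0,0,0,0,0,0,0,0],
)

```text
clock: 4.2
eef_pos: [637.7, 63.0, 58.5]
tcp_rot: [0.0, 0.674, 0.738, -0.0]
force: [-0.1, 0.9, 0.2]
gripper_width: 13.8
grip_force: 0.0
```

```bash
python3 st.py
python3 - <<'E'
from plant import get_image
import cv2
a=get_image("side")["image"][150:360,150:420]
cv2.imwrite("pics/c2.png",cv2.resize(a,None,fx=2,fy=2))
E
```

```text
t 4.2 board 98.3 1.7 z 58.5 yaw 0.091 tz [ 0.    -0.001 -1.   ] w 13.8 F [-0.1  0.9  0.2] q [-0.01  0.5   1.6  -0.    1.04 -0.1 ]
```

View pics/c2.png

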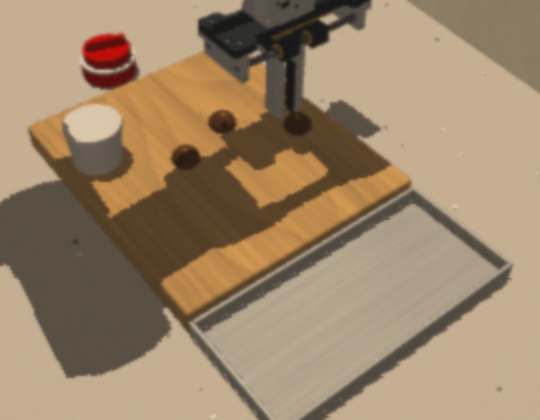

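The far shell sits in the cradle ahead of the fingers, at crop (297,123). The other shells, the cup and the timer are untouched. I'll carry on over the edge.

move_arm(
  plan=[-0.3,0,0,0,0,0,-0.3,0,0,0,0,0,-0.3,0,0,0,0,0,-0.3,0,0,0,0,0,-0.3,0,0,0,0,0,-0.3,0,0,0,0,0,-0.3,0,0,0,0,0,-0.3,0,0,0,0,0,-0.3,0,0,0,0,0,-0.3,0,0,0,0,0,-0.3,0,0,0,0,0,0,0,0,0,0,0],
)

```text
clock: 5.25
eef_pos: [650.0, -68.4, 58.5]
tcp_rot: [0.001, 0.674, 0.739, -0.0]
force: [-0.9, -0.4, -0.6]
gripper_width: 14.2
grip_force: 0.0
```

move_arm(
  plan=[-0.25,0,0,0,0,0,-0.25,0,0,0,0,0,-0.25,0,0,0,0,0,0,0,0,0,0,0,0,0,0,0,0,0],
)

```text
clock: 5.67
eef_pos: [652.4, -96.0, 58.4]
tcp_rot: [-0.0, 0.674, 0.739, 0.0]
force: [-0.2, 0.5, -1.2]
gripper_width: 13.9
grip_force: 0.0
```

```bash
python3 st.py
python3 - <<'E'
from plant import get_image
import cv2
a=get_image("side")["image"][150:360,150:420]
cv2.imwrite("pics/c3.png",cv2.resize(a,None,fx=2,fy=2))
E
```

```text
t 5.67 board 97.8 -158.0 z 58.4 yaw 0.092 tz [ 0.  0. -1.] w 13.9 F [-0.2  0.5 -1.2] q [-0.25  0.53  1.55  0.    1.06 -0.34]
```

View pics/c3.png

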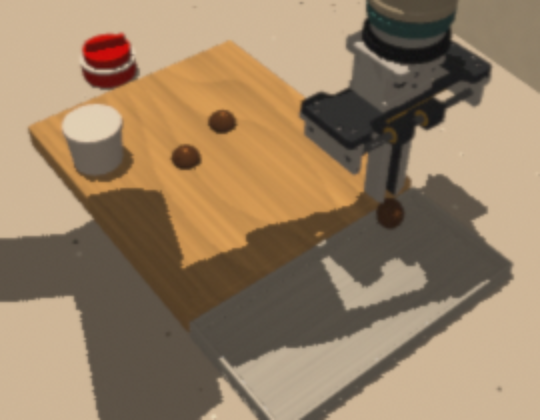

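The shell is tipped at the edge, at crop (390,213), just under the fingertips. I'll give it a small further nudge and then measure it.

move_arm(
  plan=[-0.15,0,0,0,0,0,0,0,0,0,0,0,0,0,0,0,0,0],
)

```text
clock: 5.97
eef_pos: [652.9, -101.4, 58.5]
tcp_rot: [0.0, 0.673, 0.739, 0.0]
force: [-0.5, 0.2, -0.6]
gripper_width: 14.2
grip_force: 0.0
```

```bash
cat > look.py <<'E'
from h import *
from plant import get_image
import sys,st
st.st()
t,s=get_image("top"),get_image("side")
cv2.imwrite("pics/l_%s.png"%sys.argv[1],cv2.resize(s["image"][150:360,150:420],None,fx=2,fy=2))
a=.095;ex=np.array([np.cos(a),np.sin(a)]);ey=np.array([-ex[1],ex[0]])
for n,d,roi in(("top",t,(165,130,420,310)),("side",s,(160,160,410,362))):
    img=d["image"];h=cv2.cvtColor(img,cv2.COLOR_BGR2HSV)
    m=masks(img,roi)["shell"]
    for c,b in blobs(m,30,350):
        if max(b[2:4])>24:continue
        X=onz(d,c,14)[:2]-[540,52];Y=onz(d,c,37)[:2]-[540,52]
        print(n,c,b[2:],"z14",(X@ex).round(),(X@ey).round(),"z37",(Y@ex).round(),(Y@ey).round())
    for c,b in blobs(masks(img,roi)["cup"],300): print(n,"cup",c)
E
python3 look.py 4
```

```text
t 5.97 board 97.8 -163.4 z 58.5 yaw 0.093 tz [ 0.  0. -1.] w 14.2 F [-0.5  0.2 -0.6] q [-0.26  0.53  1.55  0.    1.07 -0.35]
top [377.2 145.6] [21, 19, 95] z14 136.0 -248.0 z37 130.0 -242.0
top [239.6 204.8] [16, 16, 196] z14 36.0 30.0 z37 34.0 30.0
top [417.6 205.5] [4, 11, 31] z14 11.0 -316.0 z37 9.0 -309.0
top [254.6 237.5] [17, 16, 197] z14 -29.0 6.0 z37 -30.0 5.0
top cup [220.9 186.1]
top cup [410.3 170.3]
top cup [224.  280.1]
side [363.  209.8] [8, 9, 33] z14 235.0 -92.0 z37 212.0 -109.0
side [260.6 212.9] [12, 6, 46] z14 41.0 41.0 z37 26.0 19.0
side [242.6 231. ] [13, 6, 44] z14 -24.0 15.0 z37 -37.0 -6.0
side [344.7 256.4] [14, 19, 160] z14 99.0 -171.0 z37 81.0 -185.0
side cup [195.4 212. ]
side cup [338.9 292.7]
side cup [312.4 333. ]
```

move_arm(
  plan=[0,0,-0.3,0,0,0,0,0,-0.6,0,0,0,0,0,-0.6,0,0,0,0.6,0,-0.5,0,0,0,0.9,0,0,0,0,0,0.9,0,0,0,0,0,0.9,0,0,0,0,0,0,0,0,0,0,0],
)

```text
clock: 6.73
eef_pos: [639.5, 36.5, 139.9]
tcp_rot: [-0.001, 0.672, 0.741, 0.002]
force: [-0.3, -0.4, 0.1]
gripper_width: 14.2
grip_force: 0.0
```

```bash
python3 look.py 5
```

```text
t 6.73 board 97.6 -24.9 z 139.9 yaw 0.098 tz [ 0.     0.004 -1.   ] w 14.2 F [-0.3 -0.4  0.1] q [-0.05  0.43  1.5   0.    1.21 -0.15]
top [239.6 204.7] [16, 16, 199] z14 37.0 30.0 z37 34.0 30.0
top [206.  227.3] [11, 13, 61] z14 -3.0 97.0 z37 -4.0 95.0
top [254.8 233.2] [16, 7, 77] z14 -20.0 5.0 z37 -22.0 5.0
top [199.2 260.1] [7, 21, 51] z14 -64.0 113.0 z37 -64.0 111.0
top [305.9 298.3] [11, 17, 55] z14 -150.0 -84.0 z37 -149.0 -82.0
top cup [174.4 200.2]
top cup [232.3 140.4]
top cup [390.9 224.9]
top cup [368.1 236.2]
side [260.8 212.7] [12, 6, 50] z14 42.0 41.0 z37 27.0 19.0
side [242.7 230.5] [13, 7, 57] z14 -23.0 17.0 z37 -36.0 -5.0
side [344.6 258.8] [14, 13, 94] z14 94.0 -176.0 z37 77.0 -190.0
side cup [195.5 211.9]
```

View pics/l_5.png

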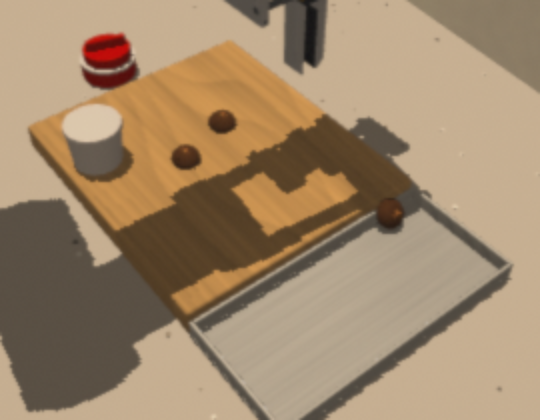

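Shell 1 is in the tray but leans on its edge against the near wall, at crop (390,213). I'll nudge it free later, and end the next sweeps faster and farther out. Next is the middle shell.

move_arm(
  plan=[0.62,-0.4,0,0,0,0,0.62,-0.4,0,0,0,0,0.62,-0.4,0,0,0,0,0.62,-0.4,0,0,0,0,0,0,0,0,0,0,0,0,0.5,0,0,0,0,0,0.5,0,0,0,0,0,0.5,0,0,0,0,0,0.3,0,0,0,0,0,0,0,0,0],
)

```text
clock: 7.67
eef_pos: [566.5, 121.1, 64.1]
tcp_rot: [-0.001, 0.674, 0.739, -0.002]
force: [-0.7, -0.8, 0.4]
gripper_width: 14.4
grip_force: 0.0
```

```bash
python3 st.py
```

```text
t 7.67 board 32.9 66.2 z 64.1 yaw 0.092 tz [-0.005 -0.001 -1.   ] w 14.4 F [-0.7 -0.8  0.4] q [ 0.09  0.42  1.73 -0.    0.99 -0.  ]
```

move_arm(
  plan=[0,0.02,0.1,0,0,0,0,0,0,0,0,0,-0.3,0,0,0,0,0,-0.3,0,0,0,0,0,-0.3,0,0,0,0,0,-0.3,0,0,0,0,0,-0.3,0,0,0,0,0,-0.3,0,0,0,0,0,-0.3,0,0,0,0,0,-0.3,0,0,0,0,0,-0.3,0,0,0,0,0,-0.3,0,0,0,0,0],
)

```text
clock: 8.67
eef_pos: [579.9, 2.4, 62.7]
tcp_rot: [0.0, 0.674, 0.739, 0.0]
force: [-0.2, 2.5, 4.1]
gripper_width: 14.4
grip_force: 1.7
```

```bash
python3 look.py 6
```

```text
t 8.67 board 35.0 -53.2 z 62.7 yaw 0.093 tz [ 0.001  0.    -1.   ] w 14.4 F [-0.2  2.5  4.1] q [-0.12  0.42  1.73  0.    0.98 -0.21]
top [301.7 196.4] [21, 18, 112] z14 45.0 -91.0 z37 42.0 -89.0
top [280.3 205.8] [17, 7, 32] z14 29.0 -48.0 z37 26.0 -47.0
top cup [357.6 240.8]
side [242.7 230.8] [13, 6, 52] z14 -24.0 16.0 z37 -36.0 -5.0
side [291.  236.6] [15, 15, 169] z14 48.0 -61.0 z37 33.0 -79.0
side [343.2 258. ] [13, 14, 114] z14 93.0 -173.0 z37 76.0 -187.0
side cup [195.5 211.9]
```

View pics/l_6.png

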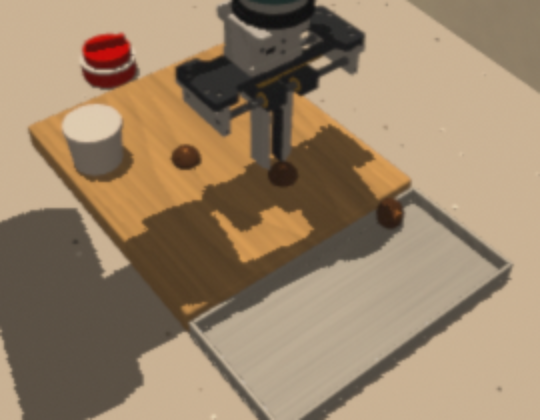

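The middle shell is being pushed but the tips are 4 mm too high (z 62.7) and press on its dome. I'll back off, lower and check.

move_arm(
  plan=[0.35,0,0,0,0,0,0.2,0,0,0,0,0,0,0,0.12,0,0,0,0,0,0,0,0,0,0,0,0,0,0,0],
)

```text
clock: 9.18
eef_pos: [577.0, 26.2, 57.1]
tcp_rot: [-0.0, 0.673, 0.74, -0.0]
force: [0.2, -0.0, -0.2]
gripper_width: 13.9
grip_force: 0.0
```

```bash
python3 look.py 7
```

```text
t 9.18 board 34.4 -29.2 z 57.1 yaw 0.095 tz [-0.001 -0.    -1.   ] w 13.9 F [ 0.2 -0.  -0.2] q [-0.08  0.43  1.74 -0.    0.97 -0.17]
top [251.2 237.1] [11, 16, 112] z14 -27.0 12.0 z37 -29.0 12.0
top cup [353.8 241.5]
side [242.6 230.6] [13, 6, 55] z14 -24.0 16.0 z37 -36.0 -5.0
side [290.9 236.8] [15, 14, 166] z14 48.0 -62.0 z37 32.0 -80.0
side [343.9 260. ] [13, 10, 75] z14 90.0 -178.0 z37 73.0 -191.0
side cup [195.5 211.9]
```

move_arm(
  plan=[-0.3,0,-0.02,0,0,0,-0.3,0,0,0,0,0,-0.3,0,0,0,0,0,-0.3,0,0,0,0,0,-0.3,0,0,0,0,0,-0.3,0,0,0,0,0,-0.3,0,0,0,0,0,-0.3,0,0,0,0,0,-0.35,0,0,0,0,0,-0.4,0,0,0,0,0,-0.4,0,0,0,0,0,0,0,0,0,0,0],
)

```text
clock: 10.28
eef_pos: [591.6, -119.6, 58.5]
tcp_rot: [0.001, 0.674, 0.738, -0.0]
force: [0.8, -0.5, -0.1]
gripper_width: 14.2
grip_force: 0.0
```

```bash
python3 look.py 8
```

```text
t 10.28 board 35.1 -175.7 z 58.5 yaw 0.091 tz [ 0.001 -0.002 -1.   ] w 14.2 F [ 0.8 -0.5 -0.1] q [-0.31  0.46  1.69 -0.    1.   -0.4 ]
top [370.7 179.1] [14, 18, 68] z14 70.0 -229.0 z37 66.0 -223.0
top [378.9 193.3] [14, 14, 50] z14 40.0 -242.0 z37 38.0 -237.0
top [367.6 193.7] [11, 9, 31] z14 41.0 -220.0 z37 38.0 -215.0
top [254.5 237.5] [17, 16, 202] z14 -29.0 6.0 z37 -30.0 6.0
top [347.5 304.2] [14, 11, 44] z14 -167.0 -162.0 z37 -165.0 -158.0
top cup [414.2 226. ]
top cup [223.9 280.2]
side [242.6 231. ] [13, 6, 44] z14 -24.0 15.0 z37 -37.0 -6.0
side [344.7 256.4] [14, 16, 165] z14 99.0 -171.0 z37 81.0 -185.0
side [324.6 276.8] [16, 14, 176] z14 30.0 -187.0 z37 16.0 -200.0
side cup [195.4 211.9]
side cup [382.2 278.1]
side cup [322.3 312.7]
side cup [305.6 343.6]
```

View pics/l_8.png

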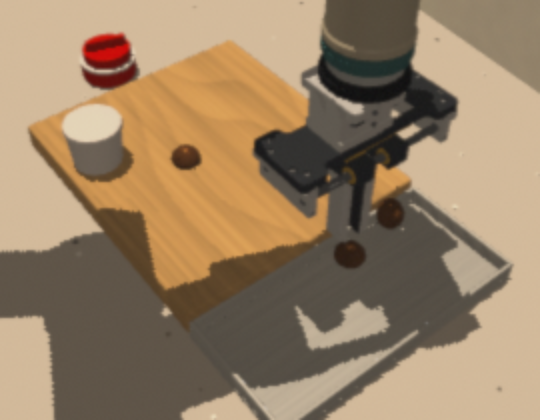

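The middle shell lies free in the tray at about (35,-187) in board coordinates. The cup is unchanged. Now the third shell.

move_arm(
  plan=[0,0,-0.5,0,0,0,0,0,-0.7,0,0,0,0,0,-0.7,0,0,0,0.8,-0.24,0,0,0,0,0.8,-0.24,0,0,0,0,0.8,-0.24,0,0,0,0,0.8,-0.24,0,0,0,0,0.8,-0.24,0,0,0,0,0.8,-0.24,0,0,0,0,0.8,-0.2,0,0,0,0,0,0,0,0,0,0,0,0,0,0,0,0],
)

```text
clock: 11.38
eef_pos: [503.4, 102.9, 134.6]
tcp_rot: [-0.0, 0.672, 0.741, 0.0]
force: [-0.7, -0.6, -0.0]
gripper_width: 14.0
grip_force: 0.0
```

```bash
python3 st.py
```

```text
t 11.38 board -31.6 54.1 z 134.6 yaw 0.097 tz [-0.  0. -1.] w 14.0 F [-0.7 -0.6 -0. ] q [ 0.07  0.26  1.78  0.    1.1  -0.03]
```

move_arm(
  plan=[0,0.04,0.5,0,0,0,0,0,0.5,0,0,0,0,0,0.5,0,0,0,0,0,0.3,0,0,0,0,0,0,0,0,0,0,0,0,0,0,0],
)

```text
clock: 11.88
eef_pos: [506.2, 100.3, 62.0]
tcp_rot: [-0.0, 0.674, 0.739, -0.001]
force: [0.5, -0.8, -0.3]
gripper_width: 14.0
grip_force: 0.0
```

```bash
python3 st.py
```

```text
t 11.88 board -29.0 51.3 z 62.0 yaw 0.092 tz [-0.001 -0.    -1.   ] w 14.0 F [ 0.5 -0.8 -0.3] q [ 0.06  0.34  1.87 -0.    0.92 -0.03]
```

move_arm(
  plan=[0,0,0.1,0,0,0,0,0,0,0,0,0,0,0,0,0,0,0,-0.3,0,0,0,0,0],
)

```text
clock: 12.22
eef_pos: [507.7, 89.9, 59.1]
tcp_rot: [0.0, 0.673, 0.74, 0.001]
force: [-1.0, 0.2, -0.2]
gripper_width: 13.8
grip_force: 0.0
```

```bash
python3 st.py
```

```text
t 12.22 board -28.6 40.8 z 59.1 yaw 0.095 tz [ 0.001  0.001 -1.   ] w 13.8 F [-1.   0.2 -0.2] q [ 0.04  0.35  1.88  0.    0.91 -0.06]
```

move_arm(
  plan=[-0.1,0,0.03,0,0,0,-0.3,0,0,0,0,0,-0.3,0,0,0,0,0,-0.3,0,0,0,0,0,-0.3,0,0,0,0,0,-0.3,0,0,0,0,0,-0.3,0,0,0,0,0,-0.3,0,0,0,0,0,-0.3,0,0,0,0,0,-0.3,0,0,0,0,0,-0.3,0,0,0,0,0,-0.3,0,0,0,0,0],
)

```text
clock: 13.22
eef_pos: [520.1, -47.5, 57.2]
tcp_rot: [-0.0, 0.673, 0.739, 0.0]
force: [0.1, 0.0, 0.4]
gripper_width: 14.3
grip_force: 0.1
```

```bash
python3 look.py 9
```

```text
t 13.22 board -29.3 -97.2 z 57.2 yaw 0.093 tz [-0.  0. -1.] w 14.3 F [0.1 0.  0.4] q [-0.22  0.36  1.87  0.    0.92 -0.32]
top [341.1 166.9] [13, 17, 156] z14 98.0 -173.0 z37 93.0 -169.0
top [337.6 261.6] [7, 14, 46] z14 -86.0 -150.0 z37 -86.0 -146.0
top [277.5 306.4] [24, 8, 131] z14 -161.0 -29.0 z37 -159.0 -28.0
top cup [223.9 280.2]
side [285.1 219.6] [8, 10, 31] z14 72.0 -11.0 z37 55.0 -31.0
side [280.1 264.4] [17, 18, 195] z14 -18.0 -110.0 z37 -31.0 -126.0
side [343.8 260.1] [13, 9, 70] z14 90.0 -178.0 z37 73.0 -191.0
side [322.8 277.9] [15, 14, 117] z14 26.0 -187.0 z37 11.0 -200.0
side cup [195.5 211.9]
side cup [277.  306.3]
```

Shell 3 is riding ahead of the fingers at about (-30,-120), as expected. I'll finish over the edge with the faster ending.

move_arm(
  plan=[-0.3,0,-0.02,0,0,0,-0.3,0,0,0,0,0,-0.3,0,0,0,0,0,-0.35,0,0,0,0,0,-0.4,0,0,0,0,0,-0.4,0,0,0,0,0,0,0,0,0,0,0,0,0,0,0,0,0],
)

```text
clock: 13.98
eef_pos: [527.6, -129.0, 58.0]
tcp_rot: [-0.0, 0.674, 0.739, 0.0]
force: [-0.6, 0.6, -0.7]
gripper_width: 14.1
grip_force: 0.0
```

```bash
python3 look.py 10
```

```text
t 13.98 board -29.5 -179.0 z 58.0 yaw 0.091 tz [-0.  0. -1.] w 14.1 F [-0.6  0.6 -0.7] q [-0.37  0.38  1.82  0.    0.94 -0.46]
top [341.1 166.9] [13, 18, 149] z14 98.0 -173.0 z37 93.0 -169.0
top [343.2 199. ] [5, 13, 43] z14 34.0 -171.0 z37 31.0 -167.0
top [345.5 227.7] [6, 12, 43] z14 -22.0 -171.0 z37 -23.0 -167.0
top [351.7 236.2] [15, 21, 107] z14 -39.0 -181.0 z37 -40.0 -177.0
top [380.6 235. ] [12, 10, 52] z14 -41.0 -238.0 z37 -42.0 -232.0
top [405.3 238.9] [15, 9, 32] z14 -52.0 -285.0 z37 -52.0 -278.0
top cup [286.2 139.9]
top cup [198.7 275.4]
top cup [408.5 288.9]
top cup [223.9 280.2]
side [343.8 260.1] [13, 9, 67] z14 90.0 -178.0 z37 73.0 -191.0
side [324.6 276.7] [16, 14, 172] z14 30.0 -186.0 z37 16.0 -200.0
side [297.9 289.2] [15, 17, 140] z14 -30.0 -179.0 z37 -42.0 -193.0
side cup [195.4 211.9]
side cup [367.2 281.5]
side cup [300.3 331.8]
side cup [300.3 352.2]
```

View pics/l_10.png

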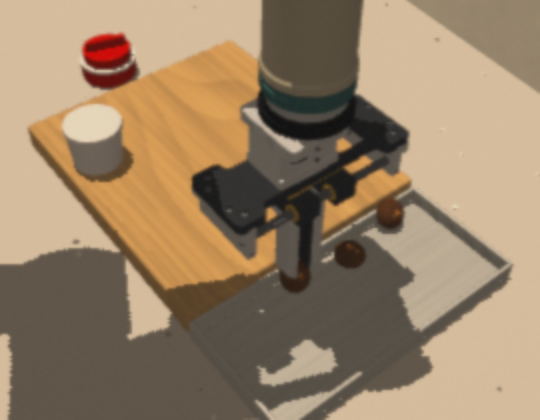

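All three are in the tray, but shells 1 and 3 (crop (390,213) and (295,277)) stand tilted against the near wall. I'll push each farther out so it lies down clear of the wall, starting with shell 3.

move_arm(
  plan=[-0.3,0,0,0,0,0,-0.3,0,0,0,0,0,0,0,0,0,0,0,0,0,0,0,0,0],
)

```text
clock: 14.42
eef_pos: [530.0, -152.6, 58.1]
tcp_rot: [0.0, 0.674, 0.739, 0.0]
force: [-0.7, 0.1, -0.2]
gripper_width: 14.2
grip_force: 0.0
```

move_arm(
  plan=[0,0,-0.4,0,0,0,0,0,-0.7,0,0,0,0.6,0,0,0,0,0,0.6,0.6,0,0,0,0,0.6,0.8,0,0,0,0,0.3,0.9,0,0,0,0,0,0.9,0,0,0,0,0,0,0,0,0,0,0,0,0,0,0,0],
)

```text
clock: 15.17
eef_pos: [650.6, -55.5, 101.3]
tcp_rot: [-0.0, 0.673, 0.74, -0.0]
force: [-0.9, -0.4, 0.3]
gripper_width: 14.4
grip_force: 0.0
```

```bash
python3 look.py 11
```

```text
t 15.17 board 99.9 -117.5 z 101.3 yaw 0.095 tz [-0.  0. -1.] w 14.4 F [-0.9 -0.4  0.3] q [-0.19  0.48  1.52  0.    1.15 -0.29]
top [318.  132.1] [11, 6, 34] z14 170.0 -133.0 z37 164.0 -130.0
top [335.3 141.4] [18, 21, 115] z14 149.0 -166.0 z37 144.0 -162.0
top [351.7 138. ] [16, 19, 108] z14 154.0 -199.0 z37 149.0 -194.0
top [348.6 200.9] [15, 12, 108] z14 30.0 -182.0 z37 27.0 -177.0
top cup [208.  188.4]
top cup [415.3 175. ]
top cup [411.9 292.3]
top cup [224.  280.2]
side [332.  186.1] [8, 10, 34] z14 240.0 17.0 z37 217.0 -4.0
side [344.4 256.2] [14, 16, 174] z14 99.0 -171.0 z37 81.0 -185.0
side [323.4 276.7] [15, 14, 115] z14 29.0 -185.0 z37 14.0 -199.0
side [296.8 287.4] [15, 18, 207] z14 -29.0 -174.0 z37 -41.0 -188.0
side cup [195.4 211.9]
side cup [328.9 282.5]
side cup [321.1 320.6]
```

Shell 3 still stands: the 14 mm gap passed round its top. I'll shut the fingers and push shell 1's top with tips just above board height.

move_arm(
  plan=[0,0,0.4,0,0,0,0,0,0.4,0,0,0,0,0,0.28,0,0,0,0,0,0,0,0,0,0,0,0,0,0,0,0,0,0,0,0,0],
  grip=0,
)

```text
clock: 15.77
eef_pos: [649.5, -56.7, 59.6]
tcp_rot: [0.0, 0.674, 0.739, 0.0]
force: [-0.7, 0.3, 0.7]
gripper_width: 0.4
grip_force: 0.0
```

```bash
python3 st.py
```

```text
t 15.77 board 98.7 -118.6 z 59.6 yaw 0.093 tz [ 0.001 -0.    -1.   ] w 0.4 F [-0.7  0.3  0.7] q [-0.19  0.52  1.57  0.    1.06 -0.29]
```

move_arm(
  plan=[0,0,0.08,0,0,0,-0.3,0,0,0,0,0,-0.3,0,0,0,0,0,-0.3,0,0,0,0,0,-0.3,0,0,0,0,0,-0.3,0,0,0,0,0,-0.3,0,0,0,0,0,-0.25,0,0,0,0,0,0,0,0,0,0,0,0,0,0,0,0,0],
)

```text
clock: 16.6
eef_pos: [656.9, -138.8, 55.4]
tcp_rot: [-0.0, 0.674, 0.739, 0.0]
force: [0.3, 0.3, 0.7]
gripper_width: 0.6
grip_force: 0.0
```

```bash
python3 look.py 12
```

```text
t 16.6 board 98.3 -201.1 z 55.4 yaw 0.092 tz [-0.  0. -1.] w 0.6 F [0.3 0.3 0.7] q [-0.31  0.55  1.52  0.    1.07 -0.4 ]
top [358.  140.6] [15, 23, 92] z14 148.0 -211.0 z37 143.0 -206.0
top [388.5 133.3] [12, 12, 39] z14 159.0 -273.0 z37 153.0 -267.0
top [401.  138.2] [13, 13, 46] z14 148.0 -297.0 z37 142.0 -290.0
top [391.7 143.9] [7, 12, 35] z14 137.0 -278.0 z37 132.0 -271.0
top [336.2 231.7] [7, 20, 53] z14 -29.0 -152.0 z37 -30.0 -148.0
top [352.4 256.5] [13, 9, 35] z14 -78.0 -179.0 z37 -78.0 -175.0
top cup [342.7 169.7]
top cup [224.  280.1]
side [369.4 219.7] [16, 10, 34] z14 221.0 -124.0 z37 199.0 -140.0
side [358.8 272.3] [16, 14, 173] z14 91.0 -218.0 z37 74.0 -231.0
side [324.3 276.9] [16, 14, 169] z14 30.0 -187.0 z37 15.0 -200.0
side [297.  287.3] [16, 18, 209] z14 -28.0 -174.0 z37 -41.0 -188.0
side cup [195.4 211.9]
side cup [349.6 303.9]
side cup [303.2 344. ]
```

Shell 1 now lies flat, clear of the wall, at about y -218. The same again for shell 3.

move_arm(
  plan=[0,0,-0.4,0,0,0,0,0,-0.7,0,0,0,0.7,-0.6,0,0,0,0,0.7,-0.7,0,0,0,0,0.6,-0.7,0,0,0,0,0,-0.7,0,0,0,0,0,-0.5,0,0,0,0,0,0,0,0,0,0,0,0,0.4,0,0,0,0,0,0.4,0,0,0,0,0,0.1,0,0,0,0,0,0,0,0,0],
)

```text
clock: 17.7
eef_pos: [522.2, -69.8, 62.7]
tcp_rot: [-0.001, 0.673, 0.739, -0.0]
force: [0.1, 0.5, 0.9]
gripper_width: 0.8
grip_force: 0.0
```

```bash
python3 st.py
```

```text
t 17.7 board -29.3 -119.5 z 62.7 yaw 0.093 tz [-0.002  0.001 -1.   ] w 0.8 F [0.1 0.5 0.9] q [-0.27  0.36  1.85  0.    0.94 -0.36]
```

move_arm(
  plan=[0,0,0.1,0,0,0,0,0,0,0,0,0,0,0,0,0,0,0],
)

```text
clock: 17.95
eef_pos: [522.8, -70.3, 60.0]
tcp_rot: [0.0, 0.673, 0.739, 0.0]
force: [0.1, -0.4, -0.5]
gripper_width: 0.5
grip_force: 0.0
```

```bash
python3 st.py
```

```text
t 17.95 board -28.7 -120.1 z 60.0 yaw 0.093 tz [ 0.001 -0.    -1.   ] w 0.5 F [ 0.1 -0.4 -0.5] q [-0.27  0.36  1.85  0.    0.93 -0.36]
```

move_arm(
  plan=[0,0,0.1,0,0,0,-0.3,0,0,0,0,0,-0.3,0,0,0,0,0,-0.3,0,0,0,0,0,-0.3,0,0,0,0,0,-0.3,0,0,0,0,0,-0.3,0,0,0,0,0,-0.25,0,0,0,0,0,0,0,0,0,0,0,0,0,0,0,0,0],
)

```text
clock: 18.78
eef_pos: [529.5, -153.0, 55.5]
tcp_rot: [-0.0, 0.674, 0.738, 0.0]
force: [0.4, 0.5, -0.2]
gripper_width: 0.6
grip_force: 0.0
```

move_arm(
  plan=[0,0,-0.4,0,0,0,0,0,-0.7,0,0,0,0,0,-0.8,0,0,0,0,0,-0.8,0,0,0,0.8,0,-0.3,0,0,0,0.9,0,0,0,0,0,0.9,0,0,0,0,0,0.9,0,0,0,0,0,0.9,0,0,0,0,0,0.9,0,0,0,0,0,0,0,0,0,0,0,0,0,0,0,0,0],
)

```text
clock: 19.78
eef_pos: [508.9, 61.0, 175.1]
tcp_rot: [-0.001, 0.672, 0.741, -0.001]
force: [0.9, 0.2, -0.6]
gripper_width: 0.1
grip_force: 0.0
```

```bash
sed -i 's/pics\/l_%s.png"%sys.argv\[1\],.*/pics\/l_%s.png"%sys.argv[1],cv2.hconcat([cv2.resize(i,(400,300)) for i in (s["image"][150:360,150:420],t["image"][120:320,110:420])]))/' look.py; python3 look.py 13
```

```text
t 19.78 board -30.1 11.9 z 175.1 yaw 0.097 tz [-0.002  0.    -1.   ] w 0.1 F [ 0.9  0.2 -0.6] q [-0.02  0.22  1.72  0.    1.2  -0.11]
top [188.3 162.8] [15, 16, 70] z14 125.0 124.0 z37 120.0 121.0
top [211.2 162.4] [17, 5, 33] z14 123.0 80.0 z37 118.0 78.0
top [361.  166.9] [15, 15, 174] z14 95.0 -212.0 z37 91.0 -207.0
top [288.4 170.6] [7, 15, 37] z14 97.0 -69.0 z37 93.0 -67.0
top [186.  178.4] [8, 13, 39] z14 95.0 130.0 z37 91.0 127.0
top [348.  198.6] [15, 15, 175] z14 34.0 -181.0 z37 31.0 -176.0
top [182.9 221.2] [5, 14, 39] z14 12.0 140.0 z37 10.0 137.0
top [365.6 228.8] [16, 16, 194] z14 -27.0 -210.0 z37 -28.0 -205.0
top [179.3 294.7] [7, 18, 42] z14 -126.0 154.0 z37 -125.0 150.0
top [244.3 290.6] [14, 10, 48] z14 -127.0 32.0 z37 -126.0 31.0
top [272.1 294.2] [18, 5, 45] z14 -138.0 -20.0 z37 -136.0 -20.0
top cup [218.5 279.4]
side [323.9 279.3] [15, 13, 77] z14 25.0 -190.0 z37 11.0 -204.0
side [358.6 275.2] [14, 8, 67] z14 85.0 -223.0 z37 68.0 -235.0
side [309.9 305.4] [15, 6, 37] z14 -36.0 -220.0 z37 -48.0 -232.0
side cup [195.5 212. ]
```

View pics/l_13.png

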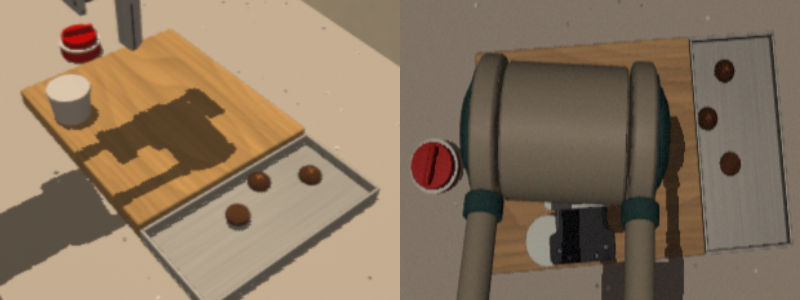

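All three shells lie in the tray, at board y of about -212, -181 and -210 (limit -164), clear of its wall line. The cup and timer are unmoved in both views and the arm is clear.

```bash
python3 -c "
from plant import arm
print(arm.sign_off())"
```

```text
the job is handed in; nothing more can be done
None
```

I swept all three shells over the board's edge into the tray, where they now lie, with the cup and timer still in place, and handed the job in at about 20 s; sign-off gave no verdict.

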